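# Put the tall filter on show

## Robot

A 6-joint arm with a two-finger parallel gripper is mounted at the origin on the work surface. World frame = base frame: x ahead of the robot, y to its left, z up, the work surface at z = 0. Lengths are in m, angles in rad, forces in N, time in s.
With the tool pointing down it reaches from about 0.35 to 0.975 m from the base axis. Payload 17.4 kg.
Tool frame: the origin (TCP) lies at the very end of the fingers, on their centre line; the grasp point (between the pads) lies 19 mm behind it; z points along the fingers, y is the line along which they close (so a half turn about z gives the same grasp; the last joint's range is limited). The gripper opens to 85 mm and grips with 20 to 120 N. Pads are 22 mm wide; open, the fingers measure 114 mm over their backs; the gripper's body (76 mm by 85 mm) begins 54 mm behind the grasp point. The pads swing forward as they close: fully open they stand 13 mm farther back than shut.
Start: joints at [1.139, 0.116, 1.442, -0, 1.584, -0.038], TCP at [0.259, 0.623, 0.204] pointing down, gripper open.
Joint ranges: [-2.83, 2.83], [-0.83, 2.19], [0.07, 2.5], [-1.14, 4.28], [0.01, 3], [-2.97, 2.97]. Speed limits (rad/s): [1.89, 1.89, 2.22, 3.14, 3.14, 3.14].

## Interface

Orientations are given as a unit quaternion [w, x, y, z].
In Python, from cell import manip gives the robot as it stands.
- The arm moves only by the shell command python3 -m handwheel 'ROWS' [FORCE]. ROWS is JSON, a list of rows, each an object with "delta_rot": the turn, a rotation vector about the tool's x, y, z each as a share of pi/2 rad, from -1 to 1, a list of three; "delta_pos": the shift along the tool's x, y, z each as a share of 1 m, from -1 to 1, a list of three; "jaw": the closure, from -1 (fully open) to 1 (shut). In form: [{"delta_rot": [ax, ay, az], "delta_pos": [dx, dy, dz], "jaw": jaw}, ...]. A call has 1 to 8 rows; each row shifts and turns the commanded pose from where the row before left it, along the tool's axes as they then stand; what a row does not reach is not made up. A row lasts 1/12 s, in which the tool goes at most 41.7 mm and 7.16 degrees, less where a joint would pass 70% of its speed; a pose out of reach is approached as far as the arm can. A call with a number of a shift or a turn outside -1 to 1 is refused whole. A call with a gripper value outside its range is refused whole. The fingers move at their own pace and stop on an object; FORCE is the grip in N (left out, the last holds). Time passes only in rows, so rows that do not move let the fingers close. It gives the time, the measured TCP pose, the force, the opening and the grip force at its end, in the units of the state.
- manip.get_obs(): the state, without advancing time (a new reading comes with each control period).
- manip.capture(name): name is "scene" or "top"; returns (picture, depth): 400x640x3 uint8, blue, green, red; 400x640 float32, m along the optical axis (not along the pixel's ray), 0 where there is no reading.
- manip.get_calibration(name): a dict with "fx", "fy", "cx", "cy" (pixels), "origin" and "rotation" of the camera in the world. Camera axes: x right, y down, z forward; pixel columns grow to the right and rows downward; lengths in m; the calibration is good to about 2 mm. A picture is of the moment at which its call begins. get_calibration takes no time and is no camera call.
- manip.close_job(): hands the job in; it is judged then, once.
The state is a dict: "time": time; "joint_pos": joint angles; "joint_velocities": joint speeds; "effort": joint torques, N m; "ee_pos": TCP position; "ee_rot": TCP orientation; "force": force on the tool from outside, world axes, zero at the start; "moment": the same for the moment, N m; "opening": finger opening in m; "grip_force": force on a finger pad.
Only numpy, scipy, OpenCV 4.12 (cv2) and the standard library are available. Lean on these libraries where they do the work, as an engineer would, in place of code of your own. Each camera call takes 0.05 s, during which the arm holds its last target. There are 200 camera calls.

## Task

One of the three framed glass filters in the wooden slotted rack is taller than the other two: slide it straight up out of its slot by its top edge and set it on the sloping display stand, lower edge in the stand's trough and leaning back against the panel, facing the customers. Stand its lower edge in the trough before you let go; do not drop it in. Leave the two square filters in the rack and do not disturb the other goods on the table.

Things in the scene. Friction and masses are not known exactly. Their poses are not given: they have to be found in the camera images.
- filter: The tall filter: rigid dark-grey glass pane in a black frame, 8 mm thick (x), 100 wide (y), 150 tall (z), about 0.16 kg, front and back alike. Origin: centre of its lower edge; z points up the pane. Starts upright in any one of the rack's three slots, lower edge on the slot floor, 95 mm standing above the ribs; its top is 50 mm above the square filters' tops.
- filter_top (a point): Centre of the tall filter's top edge (150 mm up from the filter's origin), the place to pinch it; axes as the filter's.
- square_a: A square filter standing in another slot of the rack, made like the tall one but 100 mm wide and 100 mm tall, 8 mm thick; origin at the centre of its lower edge, x normal to the pane. Stays in the rack.
- square_b: The second square filter, the same as square_a, in the remaining slot. Stays in the rack.
- rack: Fixed pale wooden rack, 130 (x) by 120 (y) by 67 mm high; origin at the centre of its underside. Three slots run along y, at x = -36, 0 and 36 mm, each 11 mm wide: grooves between ribs at the two ends (ribs reach 20 mm in from the outer faces; the middle is open). Slot floor at z = 12 mm, tops of ribs and walls at 67 mm. Filters stand in it loosely, 1.5 mm play a side.
- seat: Seat of the fixed dark steel stand. Origin: middle of the corner of panel and ledge. z: up the panel, which leans back 0.35 rad from vertical; x: out of the panel's face, to the customers (roughly world +x). Panel face x = 0, 80 mm high, 132 wide. Ledge top z = 0. Front lip, 12 mm high, from x = 18 mm: the trough is 18 mm from panel to lip. End stops 20 mm high at y = +-60 mm (120 mm between).
- stand: The whole fixed display stand, 132 mm wide; origin on the table, z up, x to the customers; the seat's origin is at x 10, z 50 mm in this frame. Base plate from x = -80 to 60 mm, 8 mm thick; highest point about 127 mm up; two thin legs slope down behind the panel. A seated tall filter overtops the panel by 70 mm.
- camera: Bystander: cream plastic instant camera, 95 x 115 mm, 98 mm high, loose; origin at the centre of its underside.
- parts_box: Bystander: fixed grey steel parts box shut by a cam lock, 136 x 196 mm, 81 mm high with a 97 mm high carrying handle; origin at the centre of its underside.
- step_ring: Bystander: chrome step-up ring lying flat, 82 mm across, 10 mm high, loose; origin at the centre of its underside.
- focus_rail: Bystander: steel macro focusing rail, 160 mm long along its y, 48 mm wide (about 70 mm over its knobs), 36 mm high, loose; origin at the centre of its underside.
There are look-alikes about, which are no part of the job. What is shaped like the stand but purple is not meant.

How it is judged:
On the way, in this order (a step that is already met when the one before it is completed fails the run):
1. the tall filter has been slid up clear of the rack: its lower edge is above the rack's ribs and it is gripped (z of filter in the frame of rack above 0.075 m and contact force between the fingers and filter above 0.5 N), for 0.1 s.
2. the tall filter's lower edge is in the stand's trough, within 10 mm of the ledge, while the fingers still hold it (z of filter in the frame of seat between -0.005 and 0.01 m and x of filter in the frame of seat between -0.003 and 0.02 m and y of filter in the frame of seat between -0.015 and 0.015 m and contact force between the fingers and filter above 0.5 N), for 0.1 s.
At the end, for the whole second after the job is handed in: The tall filter rests in the trough: lower edge within 6 mm of the ledge, between panel and lip, within 13 mm of the middle sideways, pane along the leaning panel within 0.16 rad. Both square filters stand on the rack floor in their slots (z of filter in the frame of seat between -0.005 and 0.006 m and x of filter in the frame of seat between -0.001 and 0.017 m and y of filter in the frame of seat between -0.013 and 0.013 m and angle between the z axis of filter and the z axis of seat, either way round below 0.16 rad and angle between the y axis of filter and the y axis of seat, either way round below 0.16 rad and linear speed of filter below 0.02 m/s and angular speed of filter below 0.1 rad/s and z of square_a in the frame of rack between 0.005 and 0.02 m and z of square_b in the frame of rack between 0.005 and 0.02 m and horizontal distance between each of square_a, square_b and rack below 0.05 m); the robot touches nothing.
It fails at once if a square filter is lifted 20 mm or more in the rack (z of any of square_a, square_b in the frame of rack above 0.032 m).
It fails at once if the camera, the step-up ring or the focusing rail is shoved more than 20 mm (distance of any of camera, step_ring, focus_rail from where it was at the start of the episode above 0.02 m).
It fails at once if the arm bumps the parts box (over 5 N) (contact force between the arm and parts_box above 5 N).
It also fails if it takes over 43 s, if anything falls off the work surface, if the arm or the gripper's body presses on something with over 40 N, if the wrist force passes 120 N, or if a joint passes its speed limit or range.

## Working session

There is one attempt and no reset: what is moved stays moved. The work goes in short steps, Python scripts to look and compute and a shell command to move; the robot and the scene stay as the last step left them, time stands still between calls to the robot, and variables do not carry over. Pictures are saved under pics/ and viewed, at most 10 in all, crops included, and the job is handed in when it is done.

```bash
mkdir -p pics; ls; cat > h.py <<'E'
import numpy as np, cv2
from cell import manip
from scipy.spatial.transform import Rotation as R
def cloud(name):
    im,d=manip.capture(name); c=manip.get_calibration(name)
    v,u=np.mgrid[:400,:640]
    P=np.stack([(u-c['cx'])/c['fx']*d,(v-c['cy'])/c['fy']*d,d],-1)
    Rm=np.array(c['rotation']); Rm=Rm if Rm.shape==(3,3) else R.from_quat(Rm,scalar_first=True).as_matrix()
    W=P@Rm.T+np.array(c['origin']); W[d==0]=np.nan
    return im,W,d
E
python3 - <<'E'
from h import *
for n in("scene","top"):
    im,W,d=cloud(n); cv2.imwrite(f'pics/{n}0.png',im); np.save(f'{n}0.npy',W); print(manip.get_calibration(n),(d>0).mean())
print(manip.get_obs())
E
```

```text
pics
{'fx': 375.4971959468658, 'fy': 375.4971959468658, 'cx': 318.5150998911604, 'cy': 199.63940611945486, 'origin': array([1.05583388, 0.75441975, 0.73029689]), 'rotation': array([-0.12499814,  0.24777089,  0.84113839, -0.46418881])} 0.9958515625
{'fx': 504.34987513975153, 'fy': 504.34987513975153, 'cx': 332.1142265348755, 'cy': 201.54462130562095, 'origin': array([ 0.24786292, -0.02485229,  1.95342007]), 'rotation': array([-0.05988316,  0.71466134, -0.69389267,  0.06470035])} 0.996015625
{'time': 0.1, 'joint_pos': array([ 1.13923180e+00,  1.16456353e-01,  1.44218469e+00,  3.28545439e-05,
        1.58399555e+00, -3.78144896e-02]), 'joint_velocities': array([ 1.20113269e-03, -1.54071581e-03, -2.20692999e-03, -8.56558915e-04,
       -4.92829280e-05, -5.44936823e-04]), 'effort': array([ 1.92905049e-03, -7.33667064e+01, -6.33793759e+01,  7.03734781e-05,
        5.32633450e-03, -3.26069130e-05]), 'ee_pos': array([0.25889445, 0.62317044, 0.2036322 ]), 'ee_rot': array([-1.37354797e-04,  1.95605445e-01,  9.80682536e-01, -5.03840069e-04]), 'force': array([-0.53175447, -0.24729828,  0.80570056]), 'moment': array([-0.05377332,  0.00496877, -0.0238258 ]), 'grip_force': 0.0, 'opening': 0.0855824303771002}
```

View pics/scene0.png

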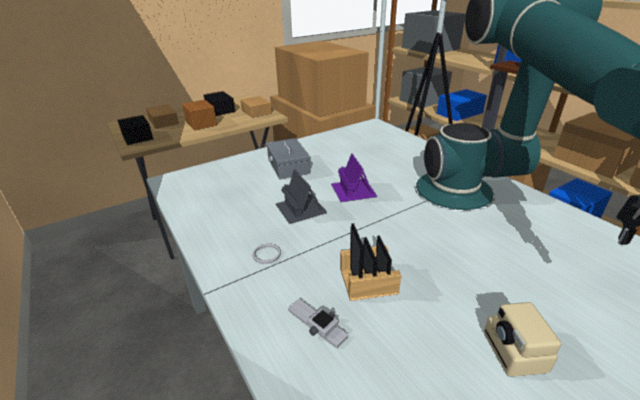

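View pics/top0.png

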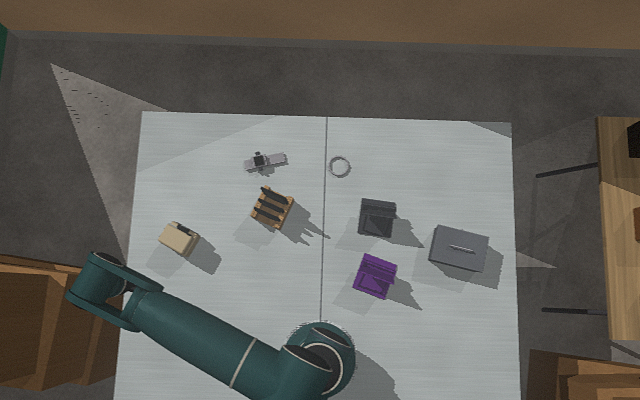

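The scene view shows the rack at (370,270), with the tall filter leftmost, and the dark stand at (298,198). In the top view the rack is at (272,208), the dark stand at (378,218) and the purple decoy at (375,276). Next I measure their poses.

```bash
python3 - <<'E'
from h import *
S=np.load('scene0.npy');T=np.load('top0.npy')
si=cv2.imread('pics/scene0.png');ti=cv2.imread('pics/top0.png')
def box(W,r0,r1,c0,c1): m=np.zeros(W.shape[:2],bool); m[r0:r1,c0:c1]=1; return m
mt=box(T,180,235,245,300); ms=box(S,220,300,335,405)
for n,W,im,m in(('top',T,ti,mt),('scene',S,si,ms)):
    hs=cv2.cvtColor(im,cv2.COLOR_BGR2HSV)
    dark=m&(hs[...,2]<80)
    z=W[...,2]
    print(n,'table z',np.nanmedian(z[150:160,200:240]) if n=='top' else np.nanmedian(z[320:340,400:440]))
    wood=m&(hs[...,1]>80)&(hs[...,2]>100)&(z>0.055)&(z<0.08)
    r=cv2.minAreaRect(W[wood][:,:2].astype(np.float32)); print('rack rect',r,wood.sum(),np.nanmedian(z[wood])); print(cv2.boxPoints(r))
    tall=m&(z>0.13); P=W[tall]
    print('tall',tall.sum(),P.min(0) if len(P) else 0,P.max(0) if len(P) else 0)
    if len(P)>5:
        q=P-P.mean(0);_,s,V=np.linalg.svd(q,full_matrices=False);print(P.mean(0),s,V)
    top=m&(z>0.15);P=W[top]
    if len(P)>2: print('topedge',cv2.minAreaRect(P[:,:2].astype(np.float32)),P[:,2].max(),len(P))
    sq=m&dark&(z>0.095)&(z<0.125); 
    print('sq',sq.sum(),)
print('STAND')
for n,W,im,m in(('top',T,ti,box(T,190,245,350,402)),('scene',S,si,box(S,160,225,270,330))):
    z=W[...,2];mm=m&(z>0.02);P=W[mm];print(n,len(P),P.min(0),P.max(0))
    b=m&(z>0.004)&(z<0.2); r=cv2.minAreaRect(W[b][:,:2].astype(np.float32));print('base',r,cv2.boxPoints(r))
    for h in np.arange(0.0,0.14,0.01):
        k=m&(z>h)&(z<h+.01);print(round(h,2),k.sum(),np.round(W[k].mean(0),3) if k.any() else'')
E
```

```text
top table z -0.0005443359310828288
rack rect ((0.5596137046813965, 0.19594243168830872), (0.11939838528633118, 0.12767352163791656), 67.42478942871094) 196 0.06676979149889617
[[0.47775006 0.16532429]
 [0.5956408  0.11631094]
 [0.64147735 0.22656058]
 [0.52358663 0.2755739 ]]
tall 78 [0.57128112 0.13438991 0.133674  ] [0.61390685 0.22863542 0.1726022 ]
[0.59304222 0.18125188 0.15784636] [0.26773553 0.06993047 0.02184622] [[-0.37938803 -0.92491454 -0.0244505 ]
 [-0.05640781  0.04949863 -0.99718005]
 [ 0.92351659 -0.37693897 -0.07095159]]
topedge ((0.5935728549957275, 0.18123140931129456), (0.10030379146337509, 0.009475273080170155), 67.23585510253906) 0.17260219593592585 67
sq 155
scene table z 0.000444272807442192
rack rect ((0.5652888417243958, 0.19782957434654236), (0.12135948985815048, 0.13001017272472382), 67.24752044677734) 529 0.06628409870297958
[[0.48187423 0.16701245]
 [0.60176754 0.1167309 ]
 [0.64870346 0.2286467 ]
 [0.52881014 0.27892825]]
tall 215 [0.57694283 0.13592378 0.13008596] [0.62079709 0.22993911 0.16519625]
[0.60186968 0.18926701 0.15193614] [0.47712048 0.166541
[... 1063 characters left out ...]
76  0.02001276] [ 0.59291746 -0.13737824  0.12639019]
base ((0.4929041564464569, -0.32837170362472534), (0.44417816400527954, 0.23444221913814545), 58.69218444824219) [[ 0.27734646 -0.45720965]
 [ 0.47765103 -0.5790342 ]
 [ 0.7084619  -0.19953376]
 [ 0.50815725 -0.0777092 ]]
0.0 1796 [ 0.495 -0.275  0.003]
0.01 202 [ 0.524 -0.277  0.013]
0.02 126 [ 0.5   -0.336  0.025]
0.03 126 [ 0.496 -0.34   0.035]
0.04 107 [ 0.472 -0.392  0.045]
0.05 203 [ 0.518 -0.297  0.055]
0.06 216 [ 0.54  -0.256  0.065]
0.07 146 [ 0.529 -0.283  0.074]
0.08 87 [ 0.537 -0.245  0.084]
0.09 67 [ 0.545 -0.198  0.095]
0.1 66 [ 0.542 -0.199  0.105]
0.11 62 [ 0.539 -0.199  0.115]
0.12 59 [ 0.535 -0.201  0.123]
0.13 0 
0.14 0
```

```bash
python3 - <<'E'
import cv2,numpy as np
s=cv2.imread('pics/scene0.png');t=cv2.imread('pics/top0.png')
a=cv2.resize(s[215:305,330:410],None,fx=4,fy=4.,interpolation=2);b=cv2.resize(t[175:245,240:310],(400,400),interpolation=2)
c=cv2.resize(s[160:230,265:335],(400,240));d=cv2.resize(t[190:245,350:405],(300,240),interpolation=2)
o=np.zeros((600,800,3),np.uint8);o[:360,:320]=a;o[:360,400:]=b[:360];o[360:,:400]=c;o[360:,400:700]=d
cv2.imwrite('pics/crop0.png',o)
E
```

```text
(no output)
```

View pics/crop0.png

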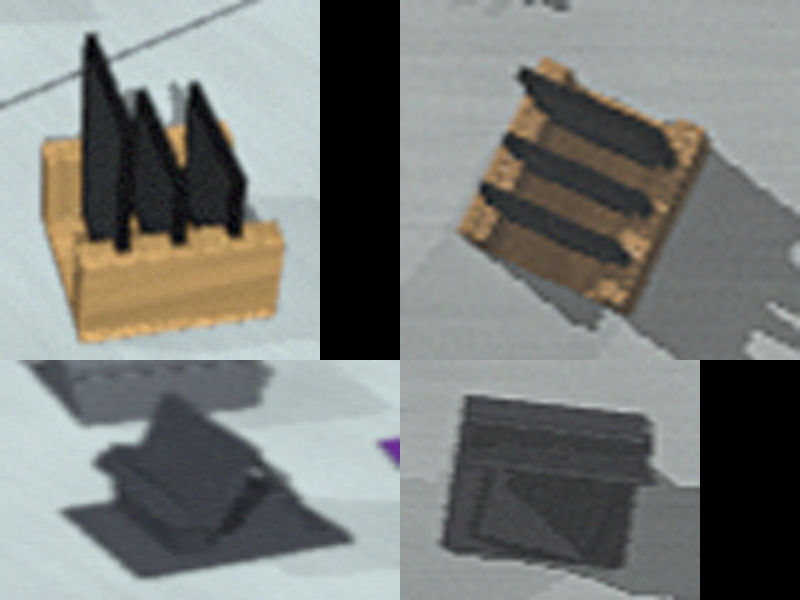

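```bash
python3 - <<'E'
from h import *
S=np.load('scene0.npy');T=np.load('top0.npy')
si=cv2.imread('pics/scene0.png');ti=cv2.imread('pics/top0.png')
for n,W,im in(('top',T,ti),('scene',S,si)):
    hs=cv2.cvtColor(im,cv2.COLOR_BGR2HSV);x,y,z=np.moveaxis(W,-1,0)
    m=(x>.42)&(x<.66)&(y>-.30)&(y<-.11)&(hs[...,2]<105)&(hs[...,1]<90)
    # largest component
    k,l,st,_=cv2.connectedComponentsWithStats(m.astype(np.uint8)); j=1+st[1:,4].argmax(); m=l==j
    print(n,m.sum(),st[j])
    b=m&(z<.014); r=cv2.minAreaRect(W[b][:,:2].astype(np.float32));print(' base',b.sum(),np.round(r[0],4),np.round(r[1],4),r[2])
    a=m&(z<.13);r=cv2.minAreaRect(W[a][:,:2].astype(np.float32));print(' all',np.round(r[0],4),np.round(r[1],4),r[2])
    P=W[m&(z>.068)&(z<.118)]; # panel RANSAC
    best=None;rng=np.random.default_rng(0)
    for _ in range(500):
        p=P[rng.choice(len(P),3,False)];nn=np.cross(p[1]-p[0],p[2]-p[0]);L=np.linalg.norm(nn)
        if L<1e-6: continue
        nn/=L; nn*=np.sign(nn[0]); i=abs((P-p[0])@nn)<.003
        if abs(nn[2]-.343)<.15 and (best is None or i.sum()>best.sum()): best=i
    if best is None: print('none');continue
    Q=P[best];c=Q.mean(0);nn=np.linalg.svd(Q-c)[2][2];nn*=np.sign(nn[0])
    print(' panel',len(P),len(Q),c,nn,'yaw',np.degrees(np.arctan2(nn[1],nn[0])),'tilt',np.arcsin(nn[2]))
    print(' panel line at z=.05: dist along horiz normal', (c@nn-nn[2]*.05)/np.hypot(nn[0],nn[1]))
    yd=np.array([-nn[1],nn[0]]);s=Q[:,:2]@yd; print(' lateral ext',np.percentile(s,[0,2,98,100]),'hi',P[:,2].max())
E
```

```text
top 1282 [ 357  198   41   44 1282]
 base 732 [ 0.5304 -0.2135] [0.1471 0.1537] 82.7632064819336
 all [ 0.5304 -0.2135] [0.1471 0.1537] 82.7632064819336
 panel 173 95 [ 0.54174654 -0.2065576   0.09397641] [ 0.93162424 -0.09976233  0.34946209] yaw -6.112186741998754 tilt 0.35699693948464806
 panel line at z=.05: dist along horiz normal 0.5770624672142172
 lateral ext [-0.19921744 -0.19784393 -0.077894   -0.07748964] hi 0.11752060564922728
scene 1356 [ 276  169   50   54 1356]
 base 553 [ 0.5394 -0.2184] [0.163  0.1438] 82.36844635009766
 all [ 0.5395 -0.2177] [0.1644 0.1438] 82.36844635009766
 panel 375 300 [ 0.54697049 -0.20071062  0.0936147 ] [ 0.92986317 -0.10630384  0.35221298] yaw -6.5218551241949 tilt 0.3599345557163488
 panel line at z=.05: dist along horiz normal 0.5826414146352378
 lateral ext [-0.19819572 -0.19136414 -0.07234981 -0.07048964] hi 0.11795309417089272
```

```bash
python3 - <<'E'
from h import *
S=np.load('scene0.npy');T=np.load('top0.npy')
si=cv2.imread('pics/scene0.png');ti=cv2.imread('pics/top0.png')
a=np.radians(-6.4);xd=np.array([np.cos(a),np.sin(a)]);yd=np.array([-xd[1],xd[0]])
for n,W,im in(('top',T,ti),('scene',S,si)):
    V=im.max(-1);x,y,z=np.moveaxis(W,-1,0)
    s=W[...,:2]@xd;l=W[...,:2]@yd
    m0=(x>.42)&(x<.66)&(y>-.30)&(y<-.11)
    print(n,'V hist',np.histogram(V[m0],bins=range(0,256,16))[0])
    for th in(70,85):
      for zl,zh in((.003,.014),(.045,.058),(.058,.075),(.08,.1),(.1,.12),(.12,.132)):
        m=m0&(V<th)&(z>zl)&(z<zh)
        if m.sum()>8: print(th,zl,m.sum(),'s',np.round(np.percentile(s[m],[0,3,50,97,100]),3),'l',np.round(np.percentile(l[m],[0,3,50,97,100]),3))
E
```

```text
top V hist [  0   0   0 460 678 103 123 150  35 400 958  30   0   0   0]
70 0.003 266 s [0.487 0.489 0.531 0.564 0.623] l [-0.21  -0.205 -0.16  -0.083 -0.081]
70 0.045 116 s [0.516 0.519 0.585 0.6   0.603] l [-0.206 -0.2   -0.143 -0.089 -0.085]
70 0.058 74 s [0.522 0.522 0.582 0.599 0.6  ] l [-0.208 -0.207 -0.143 -0.081 -0.08 ]
70 0.08 47 s [0.527 0.528 0.561 0.567 0.567] l [-0.204 -0.199 -0.14  -0.086 -0.08 ]
70 0.1 41 s [0.536 0.538 0.554 0.56  0.562] l [-0.203 -0.197 -0.15  -0.088 -0.08 ]
70 0.12 14 s [0.539 0.541 0.551 0.553 0.554] l [-0.205 -0.205 -0.12  -0.089 -0.086]
85 0.003 514 s [0.487 0.49  0.532 0.623 0.626] l [-0.21  -0.205 -0.142 -0.082 -0.08 ]
85 0.045 133 s [0.516 0.519 0.585 0.602 0.603] l [-0.206 -0.202 -0.144 -0.09  -0.085]
85 0.058 131 s [0.522 0.524 0.588 0.599 0.6  ] l [-0.21  -0.207 -0.143 -0.081 -0.08 ]
85 0.08 56 s [0.527 0.528 0.562 0.567 0.592] l [-0.208 -0.202 -0.142 -0.086 -0.08 ]
85 0.1 57 s [0.536 0.538 0.553 0.56  0.562] l [-0.203 -0.198 -0.147 -0.083 -0.08 ]
85 0.12 51 s [0.539 0.544 0.549 0.553 0.554] l [-0.209 -0.207 -0.138 -0.09  -0.082]
scene V hi
[... 296 characters left out ...]
7 -0.136 -0.078 -0.077]
70 0.08 30 s [0.543 0.56  0.567 0.571 0.572] l [-0.201 -0.198 -0.135 -0.081 -0.077]
70 0.1 41 s [0.554 0.554 0.559 0.564 0.564] l [-0.201 -0.2   -0.125 -0.079 -0.076]
85 0.003 459 s [0.494 0.5   0.55  0.629 0.631] l [-0.207 -0.193 -0.118 -0.079 -0.076]
85 0.045 93 s [0.521 0.525 0.584 0.606 0.607] l [-0.208 -0.205 -0.135 -0.078 -0.075]
85 0.058 226 s [0.528 0.561 0.585 0.605 0.608] l [-0.21  -0.206 -0.131 -0.078 -0.075]
85 0.08 124 s [0.537 0.542 0.567 0.571 0.573] l [-0.201 -0.199 -0.132 -0.078 -0.077]
85 0.1 125 s [0.545 0.555 0.56  0.564 0.565] l [-0.21  -0.205 -0.135 -0.08  -0.076]
85 0.12 39 s [0.551 0.552 0.555 0.557 0.558] l [-0.204 -0.2   -0.147 -0.082 -0.08 ]
```

```bash
cat >> h.py <<'E'
def go(p,z,yaw=None,tilt=0.,Rt=None):
    "print tool-frame shift and turn from now to target; yaw = direction of tool y (rad); tilt = lean of filter back"
    o=manip.get_obs(); A=R.from_quat(o['ee_rot'],scalar_first=True)
    h=np.array([np.cos(yaw),np.sin(yaw),0]);zt=np.sin(tilt)*h-np.cos(tilt)*np.array([0,0,1]);yt=np.cos(tilt)*h+np.sin(tilt)*np.array([0,0,1])
    B=R.from_matrix(np.c_[np.cross(yt,zt),yt,zt])
    d=np.array([*p,z])-o['ee_pos']
    print('t',o['time'],'pos',np.round(o['ee_pos'],4),'shift tool',np.round(A.inv().apply(d),4),'in target frame',np.round(B.inv().apply(d),4),'turn share',np.round((A.inv()*B).as_rotvec()/(np.pi/2),4),'q',np.round(o['joint_pos'],2),'F',np.round(o['force'],1),'grip',o['grip_force'],o['opening'])
E
python3 -m handwheel '[{"delta_rot":[0,0,0.077],"delta_pos":[0,0,-0.006],"jaw":-1},{"delta_rot":[0,0,0.077],"delta_pos":[0,0,-0.006],"jaw":-1},{"delta_rot":[0,0,0.077],"delta_pos":[0,0,-0.006],"jaw":-1},{"delta_rot":[0,0,0.077],"delta_pos":[0,0,-0.006],"jaw":-1},{"delta_rot":[0,0,0.077],"delta_pos":[0,0,-0.006],"jaw":-1},{"delta_rot":[0,0,0.077],"delta_pos":[0,0,-0.006],"jaw":-1},{"delta_rot":[0,0,0.077],"delta_pos":[0,0,-0.006],"jaw":-1},{"delta_rot":[0,0,0.077],"delta_pos":[0,0,-0.006],"jaw":-1}]'
python3 -m handwheel '[{"delta_rot":[0,0,0.077],"delta_pos":[0,0,0],"jaw":-1},{"delta_rot":[0,0,0.077],"delta_pos":[0,0,0],"jaw":-1},{"delta_rot":[0,0,0.077],"delta_pos":[0,0,0],"jaw":-1},{"delta_rot":[0,0,0.077],"delta_pos":[0,0,0],"jaw":-1},{"delta_rot":[0,0,0.073],"delta_pos":[0,0,0],"jaw":-1},{"delta_rot":[0,0,0],"delta_pos":[0,0,0],"jaw":-1},{"delta_rot":[0,0,0],"delta_pos":[0,0,0],"jaw":-1}]'
python3 -c "
from h import *
go((.596,.182),.25,np.radians(-22.4))"
```

```text
time: 0.77
ee_pos: [0.259, 0.6232, 0.2521]
ee_rot: [0.0, 0.632, 0.775, -0.0]
force: [-0.6, 0.0, -0.1]
opening: 0.0853
grip_force: 0.0
time: 1.35
ee_pos: [0.259, 0.6233, 0.252]
ee_rot: [0.0, 0.829, 0.559, -0.0]
force: [-0.1, -0.6, 0.2]
opening: 0.085
grip_force: 0.0
t 1.35 pos [0.259  0.6233 0.252 ] shift tool [-0.2822  0.4782  0.0021] in target frame [-0.2795  0.4798  0.002 ] turn share [-0.      0.0003  0.0036] q [ 1.14  0.11  1.37 -0.    1.66  1.52] F [-0.1 -0.6  0.2] grip 0.0 0.085024068523372
```

```bash
r='x'
python3 -m handwheel '[{"delta_rot":[0,0,0.0036],"delta_pos":[-0.0117,0.0199,0],"jaw":-1},{"delta_rot":[0,0,0],"delta_pos":[-0.0117,0.0199,0],"jaw":-1},{"delta_rot":[0,0,0],"delta_pos":[-0.0117,0.0199,0],"jaw":-1},{"delta_rot":[0,0,0],"delta_pos":[-0.0117,0.0199,0],"jaw":-1},{"delta_rot":[0,0,0],"delta_pos":[-0.0117,0.0199,0],"jaw":-1},{"delta_rot":[0,0,0],"delta_pos":[-0.0117,0.0199,0],"jaw":-1},{"delta_rot":[0,0,0],"delta_pos":[-0.0117,0.0199,0],"jaw":-1},{"delta_rot":[0,0,0],"delta_pos":[-0.0117,0.0199,0],"jaw":-1}]'
python3 -m handwheel '[{"delta_rot":[0,0,0],"delta_pos":[-0.0117,0.0199,0],"jaw":-1},{"delta_rot":[0,0,0],"delta_pos":[-0.0117,0.0199,0],"jaw":-1},{"delta_rot":[0,0,0],"delta_pos":[-0.0117,0.0199,0],"jaw":-1},{"delta_rot":[0,0,0],"delta_pos":[-0.0117,0.0199,0],"jaw":-1},{"delta_rot":[0,0,0],"delta_pos":[-0.0117,0.0199,0],"jaw":-1},{"delta_rot":[0,0,0],"delta_pos":[-0.0117,0.0199,0],"jaw":-1},{"delta_rot":[0,0,0],"delta_pos":[-0.0117,0.0199,0],"jaw":-1},{"delta_rot":[0,0,0],"delta_pos":[-0.0117,0.0199,0],"jaw":-1}]'
python3 -m handwheel '[{"delta_rot":[0,0,0],"delta_pos":[-0.0117,0.0199,0],"jaw":-1},{"delta_rot":[0,0,0],"delta_pos":[-0.0117,0.0199,0],"jaw":-1},{"delta_rot":[0,0,0],"delta_pos":[-0.0117,0.0199,0],"jaw":-1},{"delta_rot":[0,0,0],"delta_pos":[-0.0117,0.0199,0],"jaw":-1},{"delta_rot":[0,0,0],"delta_pos":[-0.0117,0.0199,0],"jaw":-1},{"delta_rot":[0,0,0],"delta_pos":[-0.0117,0.0199,0],"jaw":-1},{"delta_rot":[0,0,0],"delta_pos":[-0.0117,0.0199,0],"jaw":-1},{"delta_rot":[0,0,0],"delta_pos":[-0.0117,0.0199,0],"jaw":-1}]'
python3 -m handwheel '[{"delta_rot":[0,0,0],"delta_pos":[0,0,0],"jaw":-0.4},{"delta_rot":[0,0,0],"delta_pos":[0,0,0],"jaw":-0.4},{"delta_rot":[0,0,0],"delta_pos":[0,0,0],"jaw":-0.4}]'
python3 -c "
from h import *
go((.596,.182),.13,np.radians(-22.4))
im,W,d=cloud('scene');cv2.imwrite('pics/s1.png',cv2.resize(im[120:320,280:480],(600,600)))"
```

```text
time: 2.02
ee_pos: [0.3706, 0.4748, 0.2522]
ee_rot: [0.0, 0.831, 0.557, -0.0]
force: [0.6, 0.1, -0.1]
opening: 0.0855
grip_force: 0.0
time: 2.68
ee_pos: [0.4815, 0.3272, 0.2523]
ee_rot: [-0.0, 0.831, 0.557, -0.0]
force: [0.4, 0.5, -0.2]
opening: 0.0853
grip_force: 0.0
time: 3.35
ee_pos: [0.5925, 0.1795, 0.2522]
ee_rot: [-0.0, 0.831, 0.557, -0.0]
force: [-0.6, 0.6, -0.6]
opening: 0.0852
grip_force: 0.0
time: 3.6
ee_pos: [0.5918, 0.1807, 0.2522]
ee_rot: [-0.0, 0.831, 0.556, -0.0]
force: [-0.7, 0.1, -0.9]
opening: 0.06
grip_force: 0.0
t 3.6 pos [0.5918 0.1807 0.2522] shift tool [0.0028 0.0034 0.1222] in target frame [0.0028 0.0034 0.1222] turn share [-0.0002  0.     -0.001 ] q [ 0.26 -0.01  1.5   0.    1.66  0.65] F [-0.7  0.1 -0.9] grip 0.0 0.06004274904176122
```

View pics/s1.png

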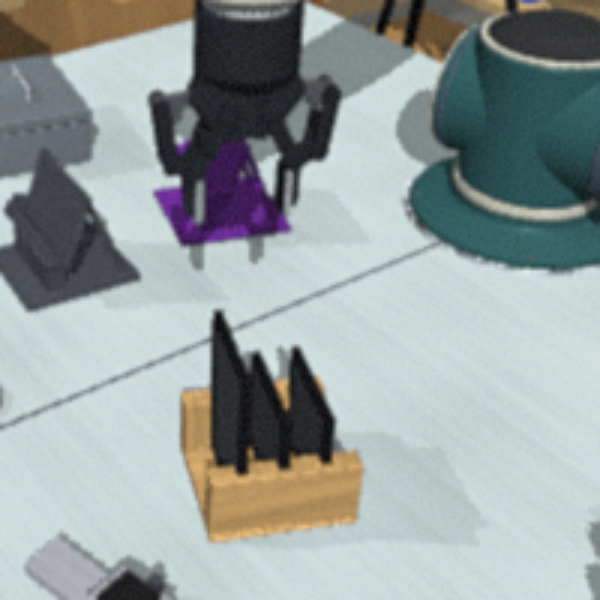

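The fingers, at crop (200,220) and (285,205), bracket the tall filter's top at (218,312). Descending now.

```bash
python3 -m handwheel '[{"delta_rot":[0,0,0],"delta_pos":[0.003,0.0034,0.015],"jaw":-0.4},{"delta_rot":[0,0,0],"delta_pos":[0,0,0.015],"jaw":-0.4},{"delta_rot":[0,0,0],"delta_pos":[0,0,0.015],"jaw":-0.4},{"delta_rot":[0,0,0],"delta_pos":[0,0,0.015],"jaw":-0.4},{"delta_rot":[0,0,0],"delta_pos":[0,0,0.015],"jaw":-0.4},{"delta_rot":[0,0,0],"delta_pos":[0,0,0.015],"jaw":-0.4},{"delta_rot":[0,0,0],"delta_pos":[0,0,0.015],"jaw":-0.4},{"delta_rot":[0,0,0],"delta_pos":[0,0,0.015],"jaw":-0.4}]'
python3 -m handwheel '[{"delta_rot":[0,0,0],"delta_pos":[0,0,0],"jaw":-0.4},{"delta_rot":[0,0,0],"delta_pos":[0,0,0],"jaw":-0.4},{"delta_rot":[0,0,0],"delta_pos":[0,0,0],"jaw":0},{"delta_rot":[0,0,0],"delta_pos":[0,0,0],"jaw":0.4},{"delta_rot":[0,0,0],"delta_pos":[0,0,0],"jaw":0.4},{"delta_rot":[0,0,0],"delta_pos":[0,0,0],"jaw":0.5},{"delta_rot":[0,0,0],"delta_pos":[0,0,0],"jaw":0.5}]' 25
python3 -c "
from h import *
go((.596,.182),.13,np.radians(-22.4))
im,W,d=cloud('scene');cv2.imwrite('pics/s2.png',cv2.resize(im[170:310,310:450],(600,600)))"
```

```text
time: 4.32
ee_pos: [0.5961, 0.1819, 0.1306]
ee_rot: [-0.0, 0.832, 0.555, -0.0]
force: [1.3, 0.6, -0.7]
opening: 0.06
grip_force: 0.0
time: 4.9
ee_pos: [0.5964, 0.182, 0.1328]
ee_rot: [0.0, 0.832, 0.555, 0.0]
force: [-0.5, 0.7, -1.2]
opening: 0.0215
grip_force: 0.0
t 4.9 pos [0.5964 0.182  0.1328] shift tool [-0.0002 -0.0004  0.0028] in target frame [-0.0002 -0.0004  0.0028] turn share [ 0.0003 -0.0002 -0.0024] q [ 0.26  0.03  1.65 -0.    1.46  0.65] F [-0.5  0.7 -1.2] grip 0.0 0.021452169680125272
```

View pics/s2.png

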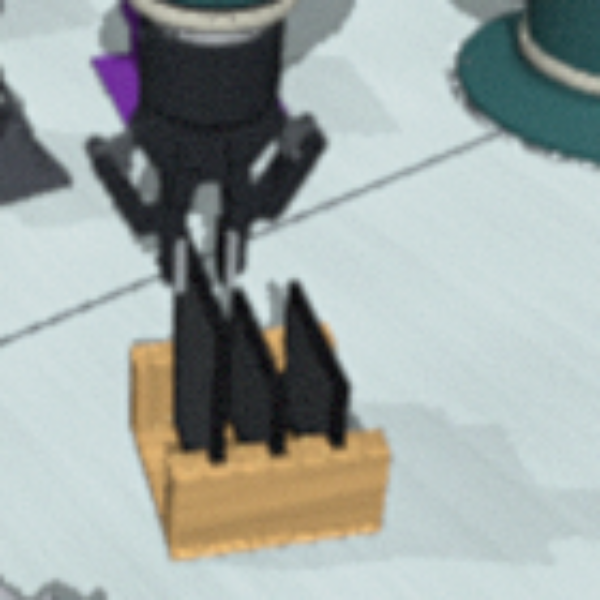

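The pads at crop (180,265) and (230,255) sit on either side of the tall filter, clear of the squares. Closing now.

```bash
python3 -m handwheel '[{"delta_rot":[0,0,0],"delta_pos":[0,0,0],"jaw":0.65},{"delta_rot":[0,0,0],"delta_pos":[0,0,0],"jaw":0.75},{"delta_rot":[0,0,0],"delta_pos":[0,0,0],"jaw":1},{"delta_rot":[0,0,0],"delta_pos":[0,0,0],"jaw":1},{"delta_rot":[0,0,0],"delta_pos":[0,0,0],"jaw":1},{"delta_rot":[0,0,0],"delta_pos":[0,0,0],"jaw":1}]' 40
```

```text
time: 5.45
ee_pos: [0.5964, 0.182, 0.1325]
ee_rot: [0.0, 0.832, 0.555, 0.0]
force: [-0.9, -0.6, 2.7]
opening: 0.0057
grip_force: 39.2
```

```bash
python3 -m handwheel '[{"delta_rot":[0,0,0],"delta_pos":[0,0,-0.005],"jaw":1},{"delta_rot":[0,0,0],"delta_pos":[0,0,-0.01],"jaw":1},{"delta_rot":[0,0,0],"delta_pos":[0,0,-0.01],"jaw":1},{"delta_rot":[0,0,0],"delta_pos":[0,0,-0.01],"jaw":1},{"delta_rot":[0,0,0],"delta_pos":[0,0,-0.01],"jaw":1},{"delta_rot":[0,0,0],"delta_pos":[0,0,-0.01],"jaw":1},{"delta_rot":[0,0,0],"delta_pos":[0,0,-0.01],"jaw":1},{"delta_rot":[0,0,0],"delta_pos":[0,0,-0.01],"jaw":1}]'
python3 -m handwheel '[{"delta_rot":[0,0,0],"delta_pos":[0,0,-0.01],"jaw":1},{"delta_rot":[0,0,0],"delta_pos":[0,0,-0.01],"jaw":1},{"delta_rot":[0,0,0],"delta_pos":[0,0,-0.015],"jaw":1},{"delta_rot":[0,0,0],"delta_pos":[0,0,-0.015],"jaw":1},{"delta_rot":[0,0,0],"delta_pos":[0,0,-0.015],"jaw":1},{"delta_rot":[0,0,0],"delta_pos":[0,0,-0.015],"jaw":1},{"delta_rot":[0,0,0],"delta_pos":[0,0,0],"jaw":1},{"delta_rot":[0,0,0],"delta_pos":[0,0,0],"jaw":1}]'
python3 - <<'E'
from h import *
go((.56,-.207),.3,np.radians(-6.4))
o=manip.get_obs();A=R.from_quat(o['ee_rot'],scalar_first=True)
for n in('scene','top'):
    im,W,d=cloud(n);cv2.imwrite(f'pics/{n}3.png',im);np.save(n+'3.npy',W)
    q=A.inv().apply(W.reshape(-1,3)-o['ee_pos']).reshape(W.shape) # tool frame
    m=(abs(q[...,1])<.02)&(abs(q[...,0])<.08)&(q[...,2]>.005)&(q[...,2]<.14)
    Q=q[m];print(n,len(Q),'med tool',np.median(Q,0),'min',np.percentile(Q,1,0),'max',np.percentile(Q,99,0),'y pct',np.percentile(Q[:,1],[5,25,50,75,95]))
    # y vs x and z slope
    f=np.linalg.lstsq(np.c_[Q[:,0],Q[:,2],np.ones(len(Q))],Q[:,1],rcond=None)[0];print('slopes',f)
cv2.imwrite('pics/s3.png',cv2.imread('pics/scene3.png')[100:320,260:480])
E
```

```text
time: 6.12
ee_pos: [0.5963, 0.182, 0.2085]
ee_rot: [0.0, 0.832, 0.555, 0.0]
force: [-0.3, -0.4, -2.2]
opening: 0.0058
grip_force: 39.0
time: 6.78
ee_pos: [0.5966, 0.1821, 0.2883]
ee_rot: [0.0, 0.832, 0.555, 0.001]
force: [0.5, -0.4, -2.9]
opening: 0.0057
grip_force: 39.0
t 6.7833 pos [0.5966 0.1821 0.2883] shift tool [-0.3732  0.1159 -0.0119] in target frame [-0.3907  0.007  -0.0117] turn share [ 0.0008 -0.0004 -0.1802] q [ 0.26 -0.01  1.43 -0.    1.71  0.65] F [ 0.5 -0.4 -2.9] grip 39.03948247432709 0.005718701220496047
scene 619 med tool [0.01187352 0.00384802 0.06161284] min [-0.04839516 -0.00216706  0.0060262 ] max [0.05169954 0.00630432 0.11869735] y pct [-0.00065409  0.00335592  0.00384802  0.00436302  0.0057842 ]
slopes [-0.01944883 -0.003174    0.00399544]
top 78 med tool [-0.01420015 -0.00397286  0.07621366] min [-0.03870727 -0.00691882  0.00825691] max [ 0.01820277 -0.00263818  0.12648937] y pct [-0.0061879  -0.00459129 -0.00397286 -0.00338302 -0.00302584]
slopes [-0.00605426 -0.01280523 -0.00331731]
```

View pics/s3.png

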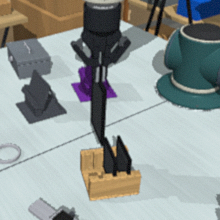

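The filter hangs upright in the grip, clear of the rack, and both squares are still in place. Turning, then moving over to the stand.

```bash
python3 -m handwheel '[{"delta_rot":[0,0,-0.06],"delta_pos":[0,0,-0.004],"jaw":1},{"delta_rot":[0,0,-0.06],"delta_pos":[0,0,-0.004],"jaw":1},{"delta_rot":[0,0,-0.06],"delta_pos":[0,0,-0.004],"jaw":1},{"delta_rot":[0,0,0],"delta_pos":[-0.01,0,0],"jaw":1},{"delta_rot":[0,0,0],"delta_pos":[-0.02,0,0],"jaw":1},{"delta_rot":[0,0,0],"delta_pos":[-0.024,0,0],"jaw":1},{"delta_rot":[0,0,0],"delta_pos":[-0.024,0,0],"jaw":1},{"delta_rot":[0,0,0],"delta_pos":[-0.024,0,0],"jaw":1}]'
python3 -m handwheel '[{"delta_rot":[0,0,0],"delta_pos":[-0.024,0.001,0],"jaw":1},{"delta_rot":[0,0,0],"delta_pos":[-0.024,0.001,0],"jaw":1},{"delta_rot":[0,0,0],"delta_pos":[-0.024,0.001,0],"jaw":1},{"delta_rot":[0,0,0],"delta_pos":[-0.024,0.001,0],"jaw":1},{"delta_rot":[0,0,0],"delta_pos":[-0.024,0.001,0],"jaw":1},{"delta_rot":[0,0,0],"delta_pos":[-0.024,0.001,0],"jaw":1},{"delta_rot":[0,0,0],"delta_pos":[-0.024,0.001,0],"jaw":1},{"delta_rot":[0,0,0],"delta_pos":[-0.024,0,0],"jaw":1}]'
python3 -m handwheel '[{"delta_rot":[0,0,0],"delta_pos":[-0.024,0,0],"jaw":1},{"delta_rot":[0,0,0],"delta_pos":[-0.024,0,0],"jaw":1},{"delta_rot":[0,0,0],"delta_pos":[-0.024,0,0],"jaw":1},{"delta_rot":[0,0,0],"delta_pos":[-0.015,0,0],"jaw":1},{"delta_rot":[0,0,0],"delta_pos":[0,0,0],"jaw":1},{"delta_rot":[0,0,0],"delta_pos":[0,0,0],"jaw":1}]'
cat >> h.py <<'E'
def seat(x,y,z,yaw=np.radians(-6.4),o=(.5601,-.2074,.05)):
    h=np.array([np.cos(yaw),np.sin(yaw),0]);k=np.array([0,0,1.]);c,s=np.cos(.35),np.sin(.35)
    return np.array(o)+x*(c*h+s*k)+y*np.cross(k,h)+z*(c*k-s*h)
E
python3 -c "
from h import *
p=seat(.03,0,.22);print(p)
go(p[:2],p[2],np.radians(-6.4),.35)"
```

```text
time: 7.55
ee_pos: [0.5843, 0.0791, 0.2982]
ee_rot: [-0.0, 0.747, 0.665, -0.001]
force: [0.9, -0.6, -1.7]
opening: 0.0055
grip_force: 39.0
time: 8.22
ee_pos: [0.5697, -0.1126, 0.2983]
ee_rot: [-0.0, 0.747, 0.665, -0.0]
force: [-0.2, 0.1, -1.1]
opening: 0.006
grip_force: 39.0
time: 8.72
ee_pos: [0.5603, -0.198, 0.2986]
ee_rot: [-0.0, 0.747, 0.665, -0.0]
force: [-0.9, 0.6, -1.1]
opening: 0.0054
grip_force: 39.0
[ 0.51313817 -0.20213239  0.26694893]
t 8.7167 pos [ 0.5603 -0.198   0.2986] shift tool [-0.0096 -0.0463  0.0317] in target frame [-0.0094 -0.0544  0.0138] turn share [-2.234e-01  1.000e-04 -2.200e-03] q [-0.38 -0.07  1.48  0.    1.73 -0.27] F [-0.9  0.6 -1.1] grip 39.048971167430864 0.005392890789074929
```

```bash
python3 -m handwheel '[{"delta_rot":[-0.056,0,-0.001],"delta_pos":[0,0,0],"jaw":1},{"delta_rot":[-0.056,0,-0.001],"delta_pos":[0,0,0],"jaw":1},{"delta_rot":[-0.056,0,0],"delta_pos":[0,0,0],"jaw":1},{"delta_rot":[-0.056,0,0],"delta_pos":[0,0,0],"jaw":1},{"delta_rot":[0,0,0],"delta_pos":[-0.0094,-0.02,0],"jaw":1},{"delta_rot":[0,0,0],"delta_pos":[0,-0.034,0.014],"jaw":1},{"delta_rot":[0,0,0],"delta_pos":[0,0,0],"jaw":1},{"delta_rot":[0,0,0],"delta_pos":[0,0,0],"jaw":1}]'
python3 - <<'E'
from h import *
p=seat(.03,0,.22);go(p[:2],p[2],np.radians(-6.4),.35)
o=manip.get_obs();A=R.from_quat(o['ee_rot'],scalar_first=True)
ims=[]
for n in('scene','top'):
    im,W,d=cloud(n);ims.append(im)
    q=A.inv().apply(W.reshape(-1,3)-o['ee_pos']).reshape(W.shape)
    V=im.max(-1)
    m=(abs(q[...,1])<.015)&(abs(q[...,0])<.07)&(q[...,2]>.03)&(q[...,2]<.135)
    Q=q[m];f=np.linalg.lstsq(np.c_[Q[:,0],Q[:,2],np.ones(len(Q))],Q[:,1],rcond=None)[0]
    print(n,'filter',len(Q),'y med',np.median(Q[:,1]),'slopes',f,'x',np.percentile(Q[:,0],[0,2,98,100]),'zmax',np.percentile(Q[:,2],[98,100]))
    # panel in tool frame: nominal z .14...22, y about -.03
    m=(q[...,1]>-.045)&(q[...,1]<-.018)&(abs(q[...,0])<.075)&(q[...,2]>.145)&(q[...,2]<.205)&(V<110)
    Q=q[m];f=np.linalg.lstsq(np.c_[Q[:,0],Q[:,2],np.ones(len(Q))],Q[:,1],rcond=None)[0]
    print(n,'panel',len(Q),'y',np.percentile(Q[:,1],[10,50,90]),'slopes',f,'x',np.percentile(Q[:,0],[0,2,98,100]))
    m=(q[...,1]>-.03)&(q[...,1]<.02)&(abs(q[...,0])<.08)&(q[...,2]>.195)&(q[...,2]<.23)&(V<110)
    Q=q[m];print(n,'ledge/lip',len(Q),'x',np.percentile(Q[:,0],[0,2,98,100]),'z',np.percentile(Q[:,2],[2,25,50,75,98]),'y',np.percentile(Q[:,1],[2,50,98]))
o=np.hstack([cv2.resize(ims[0][100:240,240:380],(400,400)),cv2.resize(ims[1][180:250,340:410],(400,400))]);cv2.imwrite('pics/p4.png',o)
E
```

```text
time: 9.38
ee_pos: [0.513, -0.2008, 0.2663]
ee_rot: [0.13, 0.733, 0.657, 0.117]
force: [1.0, -0.5, -0.8]
opening: 0.0059
grip_force: 39.5
t 9.3833 pos [ 0.513  -0.2008  0.2663] shift tool [-0.0014  0.0005 -0.0005] in target frame [-0.0014  0.0005 -0.0005] turn share [ 0.0005 -0.001   0.001 ] q [-0.49 -0.4   1.84  0.13  1.38 -0.39] F [ 1.  -0.5 -0.8] grip 39.47552561759949 0.005859635781198893
scene filter 478 y med 0.004257725098321782 slopes [-0.01197632  0.0057175   0.0038064 ] x [-0.05347178 -0.04864381  0.05134797  0.05238684] zmax [0.11912406 0.12137492]
scene panel 354 y [-0.02951386 -0.02760039 -0.02582964] slopes [-0.0026902   0.01397086 -0.0300427 ] x [-0.07221937 -0.06413249  0.06396124  0.06510409]
scene ledge/lip 297 x [-0.0681693  -0.06607968  0.06443933  0.0670868 ] z [0.1966733  0.20621664 0.21130706 0.21769912 0.22417984] y [-0.0293863  -0.0193104  -0.00190754]
top filter 56 y med -0.0018462148912853694 slopes [-0.00268371 -0.04324775  0.00187773] x [-0.04999901 -0.04898823  0.04891572  0.04937269] zmax [0.12071037 0.12190163]
top panel 27 y [-0.03521094 -0.03150495 -0.02544151] slopes [-0.05814891  0.14507    -0.05365135] x [-0.06547784 -0.01092389  0.06253835  0.06258348]
top ledge/lip 101 x [-0.06612008 -0.06388649  0.06114073  0.06258348] z [0.19661628 0.20657699 0.21265545 0.2190911  0.22537864] y [-0.02910767 -0.01202854 -0.00607635]
```

View pics/p4.png

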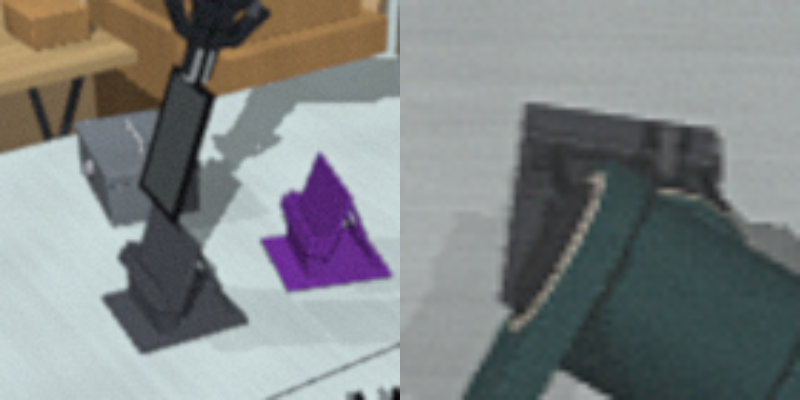

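The filter leans parallel to the panel above the stand: filter bottom at crop-left (160,200), panel below it at (175,240). Shift about -20 mm in tool y, then go down.

```bash
python3 -m handwheel '[{"delta_rot":[0,0,0],"delta_pos":[-0.0014,-0.01,0],"jaw":1},{"delta_rot":[0,0,0],"delta_pos":[0,-0.0095,0],"jaw":1},{"delta_rot":[0,0,0],"delta_pos":[0,0,0.01],"jaw":1},{"delta_rot":[0,0,0],"delta_pos":[0,0,0.015],"jaw":1},{"delta_rot":[0,0,0],"delta_pos":[0,0,0.015],"jaw":1},{"delta_rot":[0,0,0],"delta_pos":[0,0,0.015],"jaw":1},{"delta_rot":[0,0,0],"delta_pos":[0,0,0.01],"jaw":1},{"delta_rot":[0,0,0],"delta_pos":[0,0,0.01],"jaw":1}]'
python3 -m handwheel '[{"delta_rot":[0,0,0],"delta_pos":[0,0,0.005],"jaw":1},{"delta_rot":[0,0,0],"delta_pos":[0,0,0.005],"jaw":1},{"delta_rot":[0,0,0],"delta_pos":[0,0,0],"jaw":1},{"delta_rot":[0,0,0],"delta_pos":[0,0,0],"jaw":1}]'
python3 - <<'E'
from h import *
p=seat(.01,0,.1205);go(p[:2],p[2],np.radians(-6.4),.35)
E
```

```text
time: 10.15
ee_pos: [0.5215, -0.2039, 0.1893]
ee_rot: [0.13, 0.733, 0.657, 0.117]
force: [0.7, 1.0, -1.6]
opening: 0.0056
grip_force: 39.5
time: 10.48
ee_pos: [0.5249, -0.2044, 0.1813]
ee_rot: [0.13, 0.733, 0.657, 0.117]
force: [-0.4, -0.2, -1.7]
opening: 0.0059
grip_force: 39.5
t 10.4833 pos [ 0.5249 -0.2044  0.1813] shift tool [ 0.001  -0.0019  0.015 ] in target frame [ 0.001  -0.0018  0.015 ] turn share [ 0.0013 -0.0004  0.0018] q [-0.49 -0.36  1.94  0.14  1.23 -0.4 ] F [-0.4 -0.2 -1.7] grip 39.473557407036424 0.005887424373257895
```

```bash
python3 -m handwheel '[{"delta_rot":[0,0,0],"delta_pos":[0,0,0.002],"jaw":1},{"delta_rot":[0,0,0],"delta_pos":[0,0,0.002],"jaw":1},{"delta_rot":[0,0,0],"delta_pos":[0,0,0.002],"jaw":1},{"delta_rot":[0,0,0],"delta_pos":[0,0,0.002],"jaw":1},{"delta_rot":[0,0,0],"delta_pos":[0,0,0.002],"jaw":1},{"delta_rot":[0,0,0],"delta_pos":[0,0,0],"jaw":1}]'
python3 -m handwheel '[{"delta_rot":[0,0,0],"delta_pos":[0,0,0.001],"jaw":1},{"delta_rot":[0,0,0],"delta_pos":[0,0,0.001],"jaw":1},{"delta_rot":[0,0,0],"delta_pos":[0,0,0],"jaw":1}]'
python3 - <<'E'
from h import *
p=seat(.01,0,.1205);go(p[:2],p[2],np.radians(-6.4),.35)
o=manip.get_obs();A=R.from_quat(o['ee_rot'],scalar_first=True)
im,W,d=cloud('scene')
q=A.inv().apply(W.reshape(-1,3)-o['ee_pos']).reshape(W.shape)
for z0 in np.arange(.0,.15,.01):
    m=(abs(q[...,1])<.04)&(abs(q[...,0])<.035)&(abs(q[...,2]-z0)<.005);Q=q[m]
    print(round(z0,2),len(Q),np.round(np.percentile(Q[:,1],[5,50,95]),4) if len(Q) else '')
cv2.imwrite('pics/p5.png',cv2.resize(im[120:240,250:370],(600,600)))
E
```

```text
time: 10.98
ee_pos: [0.5282, -0.2047, 0.1711]
ee_rot: [0.13, 0.733, 0.657, 0.117]
force: [-1.1, -0.6, -1.6]
opening: 0.0061
grip_force: 39.5
time: 11.23
ee_pos: [0.5289, -0.2048, 0.1696]
ee_rot: [0.13, 0.733, 0.657, 0.117]
force: [-0.1, 1.2, -1.1]
opening: 0.0057
grip_force: 39.5
t 11.2333 pos [ 0.5289 -0.2048  0.1696] shift tool [ 0.0009 -0.0016  0.0026] in target frame [ 0.0009 -0.0016  0.0026] turn share [ 0.0011 -0.0005  0.0017] q [-0.49 -0.34  1.95  0.14  1.21 -0.4 ] F [-0.1  1.2 -1.1] grip 39.47057308629155 0.005670001196912732
0.0 34 [0.0022 0.0038 0.005 ]
0.01 29 [0.0018 0.0035 0.0049]
0.02 31 [0.0013 0.0028 0.0044]
0.03 31 [0.0007 0.0025 0.0041]
0.04 26 [0.0008 0.0022 0.0047]
0.05 29 [0.0008 0.0022 0.0034]
0.06 31 [-0.0003  0.0017  0.0034]
0.07 31 [0.0001 0.0013 0.0027]
0.08 28 [-0.0001  0.0015  0.0028]
0.09 25 [-0.0007  0.0006  0.003 ]
0.1 28 [-0.0007  0.0001  0.0018]
0.11 53 [-0.001   0.0023  0.0145]
0.12 40 [0.0016 0.014  0.0164]
0.13 8 [0.0135 0.0151 0.016 ]
0.14 15 [0.0013 0.0039 0.0067]
```

View pics/p5.png

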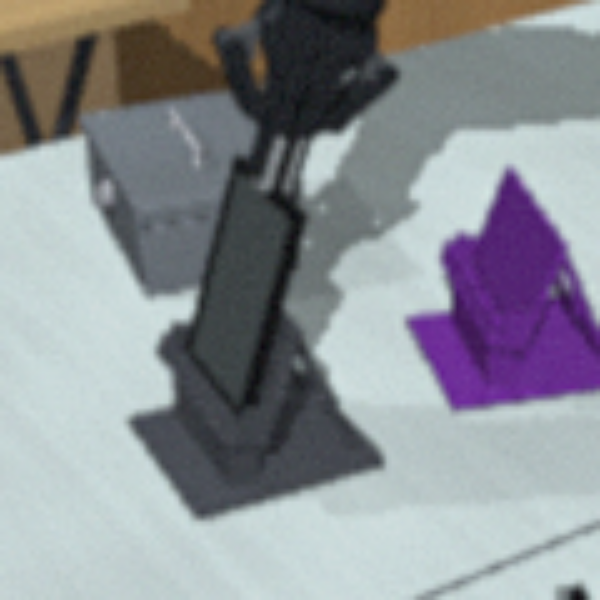

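The filter's lower edge at crop (240,405) is in the trough behind the lip. The pane seems turned slightly in the grip, so I recheck.

```bash
cat > chk.py <<'E'
from h import *
o=manip.get_obs();A=R.from_quat(o['ee_rot'],scalar_first=True)
for n in('scene','top'):
    im,W,d=cloud(n)
    q=A.inv().apply(W.reshape(-1,3)-o['ee_pos']).reshape(W.shape)
    m=(abs(q[...,1])<.008)&(abs(q[...,0])<.042)&(q[...,2]>.0)&(q[...,2]<.102);Q=q[m]
    if len(Q)<10: continue
    for _ in range(3):
        f=np.linalg.lstsq(np.c_[Q[:,0],Q[:,2]-.05,np.ones(len(Q))],Q[:,1],rcond=None)[0]
        r=Q[:,1]-np.c_[Q[:,0],Q[:,2]-.05,np.ones(len(Q))]@f;Q=Q[abs(r)<.003]
    print(n,len(Q),'slope x,z, mid',np.round(f,4))
    hs=im.max(-1);m=(q[...,1]>.008)&(q[...,1]<.03)&(abs(q[...,0])<.075)&(q[...,2]>.09)&(q[...,2]<.13);Q=q[m]
    print(' lip y',np.percentile(Q[:,1],[2,10,50,90,98]),'z',np.percentile(Q[:,2],[2,10,50,90]),'x',np.percentile(Q[:,0],[1,99]))
    m=(q[...,1]>-.03)&(q[...,1]<.0)&(abs(abs(q[...,0])-.056)<.004)&(q[...,2]>.04)&(q[...,2]<.1);print(' panel side y',len(q[m]),np.percentile(q[m][:,1],[5,50,95]) if m.any() else '')
    m=(abs(q[...,1])<.009)&(abs(q[...,0])<.09)&(q[...,2]>.0)&(q[...,2]<.05);print(' filter x',np.percentile(q[m][:,0],[0,2,98,100]))
E
python3 chk.py
```

```text
scene 353 slope x,z, mid [ 0.0024 -0.0289  0.002 ]
 lip y [0.00833174 0.01096326 0.01376006 0.01510648 0.01620605] z [0.10852293 0.11101689 0.11760473 0.12682373] x [-0.06383724  0.06672986]
 panel side y 24 [-0.01159144 -0.00924065 -0.00794664]
 filter x [-0.05446375 -0.04828514  0.05284546  0.06281577]
top 25 slope x,z, mid [-0.0007 -0.0346 -0.0018]
 lip y [0.00810298 0.00832232 0.01007476 0.01114024 0.01158318] z [0.10159607 0.10495185 0.11543903 0.12712321] x [-0.06478437  0.06403688]
 panel side y 7 [-0.01584    -0.01279948 -0.01180266]
 filter x [-0.05048232 -0.04972751  0.04918502  0.04930835]
```

```bash
python3 -m handwheel '[{"delta_rot":[0,0,0],"delta_pos":[0,0,0.001],"jaw":1},{"delta_rot":[0,0,0],"delta_pos":[0,0,0.001],"jaw":1},{"delta_rot":[0,0,0],"delta_pos":[0,0,0],"jaw":1},{"delta_rot":[0,0,0],"delta_pos":[0,0,0],"jaw":1}]'
python3 chk.py
```

```text
time: 11.72
ee_pos: [0.5296, -0.2049, 0.1678]
ee_rot: [0.13, 0.733, 0.657, 0.117]
force: [0.6, -0.1, -1.5]
opening: 0.0058
grip_force: 39.5
scene 358 slope x,z, mid [-0.0043 -0.0302  0.002 ]
 lip y [0.00887407 0.01026066 0.01367698 0.01565315 0.01633015] z [0.10737077 0.10919792 0.11527886 0.12513583] x [-0.06537052  0.0660584 ]
 panel side y 23 [-0.01122285 -0.00982342 -0.00739275]
 filter x [-0.05205264 -0.04733057  0.05238174  0.06677074]
top 26 slope x,z, mid [-0.0014 -0.0435 -0.0018]
 lip y [0.00851189 0.00870038 0.01017213 0.01105495 0.01157974] z [0.10371606 0.10492593 0.11204805 0.12361109] x [-0.06509854  0.06372304]
 panel side y 6 [-0.01365763 -0.01247695 -0.01184329]
 filter x [-0.04962481 -0.04904966  0.04911701  0.04917354]
```

```bash
python3 -m handwheel '[{"delta_rot":[0,0,0],"delta_pos":[0,0.002,0.001],"jaw":1},{"delta_rot":[0,0,0],"delta_pos":[0,0,0.001],"jaw":1},{"delta_rot":[0,0,0],"delta_pos":[0,0,0],"jaw":1}]'
python3 -m handwheel '[{"delta_rot":[0,0,0],"delta_pos":[0,0,0.001],"jaw":1},{"delta_rot":[0,0,0],"delta_pos":[0,0,0],"jaw":1},{"delta_rot":[0,0,0],"delta_pos":[0,0,0],"jaw":1}]'
python3 chk.py
```

```text
time: 12.07
ee_pos: [0.5329, -0.2053, 0.1683]
ee_rot: [0.131, 0.733, 0.657, 0.117]
force: [-3.8, 1.8, 8.6]
opening: 0.0053
grip_force: 41.1
time: 12.32
ee_pos: [0.5336, -0.2054, 0.1684]
ee_rot: [0.132, 0.733, 0.657, 0.118]
force: [-5.9, 3.7, 15.4]
opening: 0.0056
grip_force: 42.1
scene 345 slope x,z, mid [ 0.0038 -0.0611  0.    ]
 lip y [0.00806153 0.00840392 0.00967136 0.01119688 0.01174835] z [0.10734965 0.10892723 0.11654017 0.12418495] x [-0.06407661  0.06811006]
 panel side y 23 [-0.01556765 -0.01366614 -0.01124782]
 filter x [-0.04997887 -0.04659842  0.05143144  0.05263535]
top 24 slope x,z, mid [-0.0035 -0.0579 -0.0037]
 lip y [0.00836895 0.00841999 0.00867522 0.00893044 0.00898149] z [0.10594328 0.10617013 0.10730437 0.10843861] x [0.03420277 0.06060802]
 panel side y 8 [-0.01846048 -0.01735888 -0.00171473]
 filter x [-0.04986245 -0.04891148  0.04962173  0.04966718]
```

```bash
python3 -m handwheel '[{"delta_rot":[0,0,0],"delta_pos":[0,-0.002,-0.001],"jaw":1},{"delta_rot":[0,0,0],"delta_pos":[0,-0.002,0],"jaw":1},{"delta_rot":[0,0,0],"delta_pos":[0,-0.002,0],"jaw":1},{"delta_rot":[0,0,0],"delta_pos":[0,0,0],"jaw":1},{"delta_rot":[0,0,0],"delta_pos":[0,0,0],"jaw":1}]' 25
python3 chk.py
```

```text
time: 12.83
ee_pos: [0.5272, -0.2046, 0.1662]
ee_rot: [0.131, 0.733, 0.657, 0.117]
force: [-4.4, 2.9, 9.2]
opening: 0.0059
grip_force: 41.1
scene 353 slope x,z, mid [-0.0019 -0.0084  0.0036]
 lip y [0.00843915 0.01115046 0.01641007 0.01800541 0.01852853] z [0.10250608 0.10819925 0.11426346 0.12360139] x [-0.06500214  0.0655276 ]
 panel side y 18 [-0.00823685 -0.00667904 -0.00515116]
 filter x [-0.05128253 -0.04834105  0.0581902   0.06668302]
top 43 slope x,z, mid [ 0.0024 -0.0054 -0.0002]
 lip y [0.00815473 0.00917964 0.01210991 0.0133681  0.01395338] z [0.09829955 0.10102394 0.10982004 0.11935997] x [-0.06686799  0.06384238]
 panel side y 8 [-0.0141085  -0.01137746 -0.01001705]
 filter x [-0.05015515 -0.04929871  0.04898723  0.04907356]
```

Pane is parallel to the panel, standing on the ledge. Release and back off along the pane.

```bash
python3 -m handwheel '[{"delta_rot":[0,0,0],"delta_pos":[0,0,0],"jaw":0.75},{"delta_rot":[0,0,0],"delta_pos":[0,0,0],"jaw":0.5},{"delta_rot":[0,0,0],"delta_pos":[0,0,0],"jaw":0},{"delta_rot":[0,0,0],"delta_pos":[0,0,0],"jaw":0},{"delta_rot":[0,0,0],"delta_pos":[0,0,0],"jaw":-0.2},{"delta_rot":[0,0,0],"delta_pos":[0,0,0],"jaw":-0.2}]'
python3 chk.py
python3 -m handwheel '[{"delta_rot":[0,0,0],"delta_pos":[0,0,-0.005],"jaw":-0.2},{"delta_rot":[0,0,0],"delta_pos":[0,0,-0.01],"jaw":-0.2},{"delta_rot":[0,0,0],"delta_pos":[0,0,-0.01],"jaw":-0.2},{"delta_rot":[0,0,0],"delta_pos":[0,0,-0.02],"jaw":-0.2},{"delta_rot":[0,0,0],"delta_pos":[0,0,-0.02],"jaw":-0.2},{"delta_rot":[0,0,0],"delta_pos":[0,0,-0.02],"jaw":-0.2},{"delta_rot":[0,0,0],"delta_pos":[0,0,-0.02],"jaw":-0.2},{"delta_rot":[0,0,0],"delta_pos":[0,0,0],"jaw":-0.2}]'
python3 -m handwheel '[{"delta_rot":[0,0,0],"delta_pos":[0,0,0],"jaw":-0.2},{"delta_rot":[0,0,0],"delta_pos":[0,0,0],"jaw":-0.2},{"delta_rot":[0,0,0],"delta_pos":[0,0,0],"jaw":-0.2},{"delta_rot":[0,0,0],"delta_pos":[0,0,0],"jaw":-0.2},{"delta_rot":[0,0,0],"delta_pos":[0,0,0],"jaw":-0.2},{"delta_rot":[0,0,0],"delta_pos":[0,0,0],"jaw":-0.2}]'
python3 - <<'E'
from h import *
im,W,d=cloud('scene');x=seat(0,0,0)
h=lambda v:v
B=np.c_[seat(1,0,0)-x,seat(0,1,0)-x,seat(0,0,1)-x]
q=(W-x)@B
m=(abs(q[...,1])<.045)&(q[...,2]>.02)&(q[...,2]<.145)&(abs(q[...,0])<.03);Q=q[m]
f=np.linalg.lstsq(np.c_[Q[:,1],Q[:,2],np.ones(len(Q))],Q[:,0],rcond=None)[0];print(f)
m=(abs(q[...,1])<.09)&(q[...,2]>.09)&(q[...,2]<.2)&(abs(q[...,0])<.03);Q=q[m];print(np.percentile(Q,[1,50,99],axis=0))
cv2.imwrite('pics/p6.png',cv2.resize(im[120:320,250:450],(600,600)))
E
```

```text
time: 13.43
ee_pos: [0.5266, -0.2046, 0.1646]
ee_rot: [0.13, 0.733, 0.657, 0.117]
force: [0.5, 0.4, -0.0]
opening: 0.0517
grip_force: 0.0
scene 365 slope x,z, mid [0.0057 0.0496 0.0008]
 lip y [0.00878793 0.0121453  0.01726125 0.01924062 0.02045867] z [0.10020715 0.10595186 0.11311959 0.12285342] x [-0.06844353  0.06689876]
 panel side y 26 [-0.00719027 -0.0058742  -0.00139987]
 filter x [-0.05162171 -0.04612309  0.06059045  0.06674919]
top 46 slope x,z, mid [ 0.0084  0.0615 -0.0028]
 lip y [0.00839553 0.00926739 0.01335986 0.01532026 0.01619766] z [0.09815803 0.10045502 0.10817232 0.11921248] x [-0.06658191  0.06382969]
 panel side y 10 [-0.01029325 -0.00884065 -0.00843328]
 filter x [-0.05005876 -0.04937019  0.06016299  0.06226575]
time: 14.2
ee_pos: [0.4904, -0.201, 0.2691]
ee_rot: [0.133, 0.733, 0.657, 0.118]
force: [0.6, 0.2, 1.2]
opening: 0.0513
grip_force: 0.0
time: 14.7
ee_pos: [0.4906, -0.2005, 0.2628]
ee_rot: [0.13, 0.733, 0.657, 0.117]
force: [-0.1, -0.7, 0.7]
opening: 0.0513
grip_force: 0.0
[-0.00875975 -0.04665943  0.01162457]
[[-0.00093926 -0.048543    0.09115156]
 [ 0.00590627  0.006687    0.12135266]
 [ 0.01002886  0.05083951  0.15060195]]
```

View pics/p6.png

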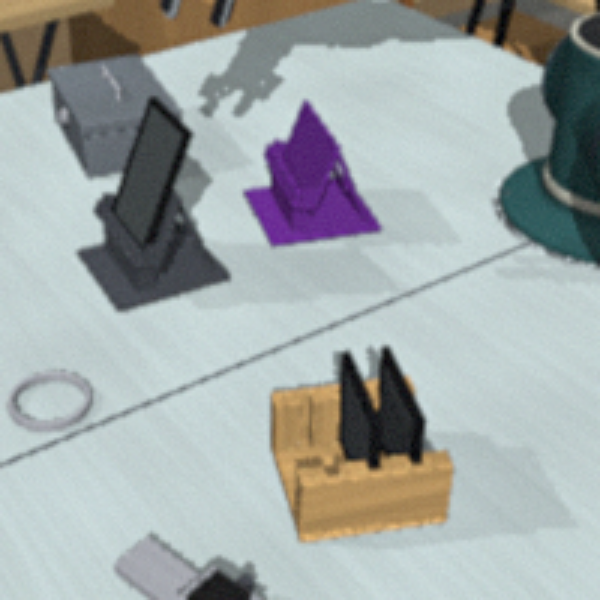

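The filter leans on the dark stand at crop (150,170), centred, with its lean 0.05 rad off the panel. Both squares are still in the rack at (360,410) and (400,405), and the arm is clear. Handing in.

```bash
python3 -c "
from cell import manip
print(manip.close_job())"
```

```text
the job is handed in; nothing more can be done
None
```

The job is handed in at about 15 s of the 43 s limit. In the last image the tall filter rests in the dark stand's trough, leaning on the panel, both square filters stand in the rack, and the gripper is clear. The hand-in returned no verdict.

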